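# Open a belt drive case and hold its sprung tensioner back

## Robot

A 6-joint arm with a two-finger parallel gripper is mounted at the origin on a cart in front of the work surface, level with it; the furniture and walls round the work are solid. World frame = base frame: x ahead of the robot, y to its left, z up, the work surface at z = 0. Lengths are in m, angles in rad, forces in N, time in s.
With the tool pointing down it reaches from about 0.35 to 0.85 m from the base axis. Payload 8.1 kg.
Tool frame: the origin (TCP) lies midway between the tips of the shut fingers; the grasp point (between the pads) lies 19 mm behind it (grip_point_offset is the distance from the TCP to the grasp point, in m); z points along the fingers, y is the line along which they close (so a half turn about z gives the same grasp; the last joint's range is limited). The gripper opens to 93 mm and grips with 3 to 60 N. Pads are 15 mm wide; open, the fingers measure 128 mm over their backs; the gripper's body (75 mm by 188 mm) begins 65 mm behind the grasp point.
Start: joints at [-1.247, 0.13, 1.488, -0, 1.523, -0.085], TCP at [0.239, -0.551, 0.219] pointing down, gripper open.
Joint ranges: [-2.96, 2.96], [-0.89, 2.26], [0.02, 2.5], [-1.34, 4.48], [0, 2.73], [-2.66, 2.66]. Speed limits (rad/s): [2.39, 2.39, 2.79, 3.14, 3.14, 3.14].

## Interface

Orientations are given as a unit quaternion [x, y, z, w].
In Python, from bench import observe, camera, calibration, sign_off, search_frame, grip_point_offset gives the robot as it stands.
- The arm moves only by the tool apply_moves, never from a script. Its argument "motion" is a list that holds one entry, the list of rows, each a list of 6 numbers: the shift along the tool's x, y, z in m, then the turn, a rotation vector about the tool's x, y, z in rad. A call has 1 to 20 rows; each row shifts and turns the commanded pose from where the row before left it, along the tool's axes as they then stand; what a row does not reach is not made up. A row lasts 1/12 s, in which the tool goes at most 41.7 mm and 7.16 degrees, less where a joint would pass 70% of its speed; a pose out of reach is approached as far as the arm can. A call with a gripper value outside its range is refused whole. "jaw" is the closure in counts, from 0 (fully open) to 255 (shut), set as the call begins (left out, the last holds). The fingers move at their own pace and stop on an object; "newtons" is the grip in N (left out, the last holds). Time passes only in rows, so rows that do not move let the fingers close. It gives the time, the measured TCP pose, the force, the opening and the grip force at its end, in the units of the state.
- observe(): the state, without advancing time (a new reading comes with each control period).
- camera(name): name is "scene" or "top" or "wrist"; returns (picture, depth): 480x640x3 uint8, blue, green, red; 480x640 float32, m along the optical axis (not along the pixel's ray), 0 where there is no reading.
- calibration(name): a dict with "camera_matrix" (3x3 intrinsics, pixels), "distortion" ([k1, k2, p1, p2, k3] as OpenCV has them; the pictures are not rectified), "origin" and "rotation" of the camera in the world; the wrist camera has in their place "mount" (4x4, takes a point from camera to tool coordinates, whose origin is the TCP and whose axes are the flange's). Camera axes: x right, y down, z forward; pixel columns grow to the right and rows downward; lengths in m; the calibration is good to about 2 mm. A picture is of the moment at which its call begins: read the wrist's pose just before it. calibration takes no time and is no camera call.
- sign_off(): hands the job in; it is judged then, once.
Trained networks look in the newest picture that a camera, given by its name, has taken for a name from the list of things; names that differ only in an ending like _2 or _b are one class to them, and where a whole thing is asked for, a point or a joint stands for the part that bears it (a point fixed in the world has none). Each returns a list of dicts, best first, with "p" (0 to 1); they miss things now and then, are a little off and sometimes report something else, mostly with a low value. They report only what shows in the picture. A call takes as long as a camera call.
- search_frame(camera, name): "pixel" ([row, column] in pixels, amid what is visible of it).
The state is a dict: "t": time; "q": joint angles; "qvel": joint speeds; "joint_efforts": joint torques, N m; "tcp_pos": TCP position; "orientation": TCP orientation; "contact_force": force on the tool from outside, world axes, zero at the start; "ft_torque": the same for the moment, N m; "opening": finger opening in m; "grip_force": force on a finger pad.
Only numpy, scipy, OpenCV 4.12 (cv2) and the standard library are available. Lean on these libraries where they do the work, as an engineer would, in place of code of your own. Each camera call takes 0.05 s, during which the arm holds its last target. There are 200 camera calls.

## Task

A new belt is to go into the belt drive case, so the tensioner has to be held out of its way. Lever the blue hinged cover up with the blade of the red screwdriver in the slot of its edge and swing it right over until it rests against its open stop, then lay the screwdriver down on the bench. Now take the tensioner arm by its green post, swing it against its spring as far as it will go, and finish while still holding it there with the gripper; do not let it go, and leave the other things on the bench where they are.

Things in the scene. Friction and masses are not known exactly. Their poses are not given: they have to be found in the camera images.
- belt_case: Belt drive case, fixed on the bench: dark ribbed lower half 190 (own x) x 140 (own y) mm, rim 46 mm high, walls 4 mm, floor inside 26 mm up, blue cover on top (74 mm high in all). Ears and a connector stick out 16 mm at its x ends. Origin: centre of its underside; z up; hinge along the +y side, pry slot in the -y side. Two fixed pulleys inside, up to 46 mm high, at x, y (-62, 20) and (54, 18) mm.
- cover_hinge (a point): Middle of the cover's hinge axis, on the +y side of the case, 74 mm from the case's centre line and 47 mm above the bench. The axis runs along the case's x; the point's axes are the case's.
- cover (a joint): Angle of the blue cover (190 x 140 mm, 0.1 kg; 4 mm panel with a skirt 24 mm high and 4 mm thick all round): 0 shut, grows as its -y edge swings up and over towards +y; open stop at 1.92 rad. The hinge is stiff: the cover stays at the angle where it is left. About 1 N of lift at its free edge, 1.3 N at 100 mm from the hinge, moves it.
- pry_slot (a point): Middle of the upper edge of the cover's pry slot, at the outer face of its -y skirt; turns with the cover. The slot (steel edging, yellow mark above it) is 24 mm wide along x, 45 mm to +x of the middle, and reaches 24 mm down to the rim of the lower half. Its upper edge is the underside of the panel, 70 mm up when shut. A blade goes in along the case's +y; it is free for 35 mm behind the slot.
- driver_red: Red-handled precision screwdriver, 161 mm long, about 35 g, lying on the bench; round, it can roll. Origin: under the middle of its length. Lies along its own y: handle (17 mm thick) from y = -10 to +80 mm, shank and blade (4 mm thick) from -10 to -80 mm; their axis lies 8.5 mm above the origin. It and the black one may be in each other's place.
- blade_tip (a point): Tip of the red screwdriver's blade, on its axis.
- handle_mid (a point): On the axis of the red screwdriver's handle, 112 mm from the tip: a good place to grip it, across its length.
- tension_pivot (a point): Pivot axis (vertical) of the tensioner arm, inside the case, 40 mm above the bench; the point's axes are the case's.
- post_top (a point): Centre of the top of the green post on the tensioner arm's free end, inside the case: upright, round, 12 mm thick, top 68 mm above the bench and 22 mm above the case's rim; can be gripped over its upper 20 mm. It stands 56 mm from the pivot and goes round it on that circle. At rest it is at (-19, 0) mm in the case's x, y; at the stop at (-31, -45) mm.
- tension_arm (a joint): Angle of the tensioner arm: 0 at rest, grows anticlockwise seen from above (the post goes towards the case's -y side), stop at 0.85 rad. A spring pulls it back: about 3 N at the post at rest, 7.5 N at the stop.
- driver_black: A black-handled screwdriver, 181 mm long, a bystander. Origin and axes as for the red one, 10 mm below its axis.
- mask_tape: A roll of cream masking tape, 84 mm wide, 18 mm high, lying flat, a bystander. Origin: centre of its underside.
- screw_dish: A small round grey dish of screws, 70 mm wide, 16 mm high, a bystander. Origin: centre of its underside.
- vinyl_tape: A roll of black vinyl tape, 62 mm wide, 18 mm high, lying flat, a bystander. Origin: centre of its underside.
- marker: A dark blue marker, 139 mm long, lying, a bystander. Origin: under its middle.

How it is judged:
On the way, in this order (a step that is already met when the one before it is completed fails the run):
1. the cover is levered up with the red screwdriver (value of joint cover above 0.3 rad and contact force between driver_red and cover above 0.2 N), for 0.05 s.
2. the cover is over at its open stop and the red screwdriver lies on the bench, let go (value of joint cover above 1.7 rad and height (world z) of handle_mid below 0.015 m and height (world z) of blade_tip below 0.03 m and contact force between the fingers and driver_red below 0.1 N and linear speed of driver_red below 0.03 m/s), for 0.3 s.
3. the arm is swung to its stop and held (value of joint tension_arm above 0.79 rad and contact force between the fingers and tension_arm above 2 N), for 0.3 s.
At the end, for the whole second after the job is handed in: The gripper's fingers hold the tensioner arm within 0.06 rad of its stop (joint above 0.79 rad) with more than 2 N and keep holding; the cover stands open above 1.7 rad; the red screwdriver lies on the bench, let go and at rest (all of step 2 and all of step 3 and contact force between driver_red and tension_arm below 0.1 N); the arm keeps its last pose, push and grip.
It fails at once if a bystander is pushed more than 40 mm (distance of any of driver_black, mask_tape, screw_dish, vinyl_tape, marker from where it was at the start of the episode above 0.04 m).
It fails at once if the fingers open the cover while it is still near shut (value of joint cover below 0.3 rad and contact force between the fingers and cover above 3 N).
It also fails if it takes over 64 s, if anything falls off the work surface, if the arm or the gripper's body presses on something with over 40 N, if the wrist force passes 120 N, or if a joint passes its speed limit or range.

## Working session

There is one attempt and no reset: what is moved stays moved. The work goes in short steps, Python scripts to look and compute and a tool call to move; the robot and the scene stay as the last step left them, time stands still between calls to the robot, and variables do not carry over. Pictures are saved under pics/ and viewed, at most 11 in all, crops included, and the job is handed in when it is done.

Besides the shell and the picture viewer there is one more tool, called after ">>>" in YAML: its name, and indented under it one key for each argument. apply_moves: Moves the arm, as the interface text tells. Its arguments: {"type":"object","properties":{"motion":{"type":"array","items":{"type":"array","items":{"type":"array","items":{"type":"number"}}}},"jaw":{"type":"number"},"newtons":{"type":"number"}},"required":["motion"]}

```bash
mkdir -p pics; cat > h.py <<'E'
import numpy as np, cv2
from scipy.spatial.transform import Rotation as R
from bench import *
def pose(name):
    c=calibration(name)
    if 'mount' in c:
        s=observe(); T=np.eye(4); T[:3,:3]=R.from_quat(s['orientation']).as_matrix(); T[:3,3]=s['tcp_pos']
        T=T@np.array(c['mount']); return c,T[:3,:3],T[:3,3]
    return c,np.array(c['rotation']),np.array(c['origin'])
def ray(c,Rm,o,px):
    u=cv2.undistortPoints(np.array([[[px[1],px[0]]]],float),np.array(c['camera_matrix']),np.array(c['distortion'],float))[0,0]
    return Rm@np.array([u[0],u[1],1.])
def atz(cam,px,z):
    c,Rm,o=cam; d=ray(c,Rm,o,px); return o+d*(z-o[2])/d[2]
def atdepth(cam,px,depth):
    c,Rm,o=cam; return o+ray(c,Rm,o,px)*depth[int(px[0]),int(px[1])]
def proj(cam,P):
    c,Rm,o=cam; return cv2.projectPoints((np.atleast_2d(P)-o)@Rm,np.zeros(3),np.zeros(3),np.array(c['camera_matrix']),np.array(c['distortion'],float))[0][:,0]
E
python3 - <<'E'
from h import *
np.set_printoptions(precision=4,suppress=True)
for n in ['scene','top']:
    cam=pose(n); p,d=camera(n); cv2.imwrite(f'pics/{n}0.png',p); np.save(f'{n}0.npy',d)
    print(n,cam[2],cam[1].tolist())
    for k in ['belt_case','driver_red','blade_tip','handle_mid','pry_slot','cover_hinge','driver_black','mask_tape','screw_dish','vinyl_tape','marker']:
        r=search_frame(n,k)[:2]
        for q in r: print(k,q['pixel'],round(q['p'],2),atdepth(cam,q['pixel'],d))
print(observe(),grip_point_offset)
E
```

```text
scene [-0.3206 -0.5038  1.1726] [0.8251948248991732, -0.4247923715954608, 0.17706784599933273, -0.32749338910439607]Traceback (most recent call last):
  File "<stdin>", line 8, in <module>
  File "h.py", line 16, in atdepth
    c,Rm,o=cam; return o+ray(c,Rm,o,px)*depth[int(px[0]),int(px[1])]
                         ~~~^^^^^^^^^^^
  File "h.py", line 12, in ray
    return Rm@np.array([u[0],u[1],1.])
           ~~^~~~~~~~~~~~~~~~~~~~~~~~~
ValueError: matmul: Input operand 1 has a mismatch in its core dimension 0, with gufunc signature (n?,k),(k,m?)->(n?,m?) (size 3 is different from 4)
```

```bash
sed -i "s/return c,np.array(c\['rotation'\])/return c,R.from_quat(c['rotation']).as_matrix()/" h.py
python3 - <<'E'
from h import *
np.set_printoptions(precision=4,suppress=True)
for n in ['scene','top']:
    cam=pose(n); p,d=camera(n); cv2.imwrite(f'pics/{n}0.png',p); np.save(f'{n}0.npy',d)
    print(n,cam[2],cam[1][:,2])
    for k in ['belt_case','driver_red','blade_tip','handle_mid','pry_slot','driver_black','mask_tape','screw_dish','vinyl_tape','marker']:
        r=search_frame(n,k)[:2]
        for q in r: print(k,q['pixel'],round(q['p'],2),atdepth(cam,q['pixel'],d))
print(observe(),grip_point_offset)
E
```

```text
scene [-0.3206 -0.5038  1.1726] [ 0.5705  0.3901 -0.7228]
belt_case [260.5, 266.1] 0.54 [0.4289 0.1631 0.0231]
screw_dish [336.6, 435.6] 0.77 [ 0.4914 -0.3282  0.0052]
top [0.3702 0.0827 1.1838] [ 0.1238 -0.0185 -0.9921]
belt_case [237.0, 249.7] 0.57 [0.5267 0.2156 0.0741]
driver_red [256.3, 348.5] 0.55 [ 0.4858 -0.0202  0.0164]
blade_tip [256.1, 348.1] 0.81 [ 0.4863 -0.0192  0.0164]
blade_tip [204.8, 313.5] 0.72 [0.618  0.0647 0.0023]
handle_mid [256.7, 348.7] 0.58 [ 0.4848 -0.0207  0.0162]
pry_slot [231.2, 249.3] 0.78 [0.5406 0.2168 0.0731]
driver_black [279.7, 436.3] 0.77 [ 0.4266 -0.2324  0.0251]
mask_tape [223.0, 365.3] 0.97 [ 0.5684 -0.0631  0.0172]
mask_tape [201.9, 308.7] 0.65 [0.6226 0.0769 0.0154]
screw_dish [259.6, 471.6] 0.7 [ 0.4773 -0.3295  0.0011]
vinyl_tape [205.2, 316.9] 0.69 [0.6171 0.0562 0.0015]
marker [247.1, 152.6] 0.88 [0.5112 0.4596 0.0155]
{'t': 1.2, 'q': array([-1.2474,  0.1304,  1.4882,  0.    ,  1.523 , -0.0854]), 'qvel': array([-0.0003, -0.0001, -0.0007, -0.0002, -0.0019,  0.0008]), 'joint_efforts': array([  0.0008, -55.9766, -49.2051,   0.0769,   0.0231,  -0.    ]), 'tcp_pos': array([ 0.2385, -0.5506,  0.2187]), 'orientation': array([0.9792, 0.203 , 0.    , 0.    ]), 'contact_force': array([ 0.6307, -0.1348,  0.1547]), 'ft_torque': array([-0.0561, -0.0128,  0.0375]), 'grip_force': 0.0, 'opening': 0.09269785710474349} 0.0188
```

View pics/top0.png

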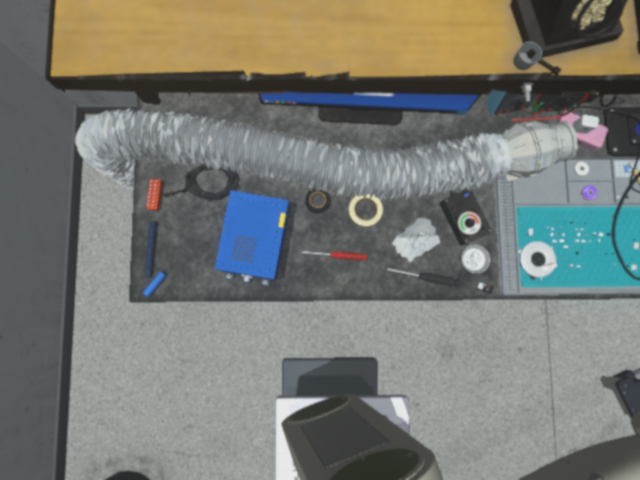

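View pics/scene0.png

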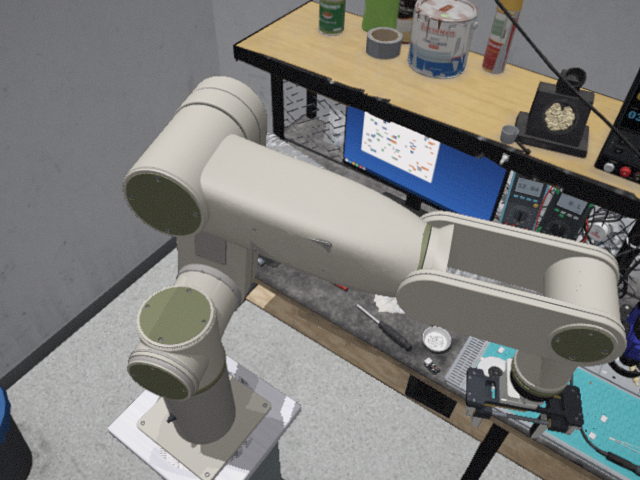

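```bash
python3 - <<'E'
from h import *
np.set_printoptions(precision=3,suppress=True)
cam=pose('top'); p=cv2.imread('pics/top0.png'); d=np.load('top0.npy')
hsv=cv2.cvtColor(p,cv2.COLOR_BGR2HSV)
m=cv2.inRange(hsv,(100,120,80),(125,255,255)); 
n,l,s,c=cv2.connectedComponentsWithStats(m); i=l[240,250]; ys,xs=np.where(l==i)
P=np.array([atz(cam,(y,x),.074) for y,x in zip(ys,xs)]); r=cv2.minAreaRect(P[:,:2].astype(np.float32)); print(r,cv2.boxPoints(r))
m=cv2.inRange(hsv,(20,120,120),(35,255,255)); m[:, :270]=0; m[:,300:]=0; ys,xs=np.where(m>0); print('yellow',atz(cam,(ys.mean(),xs.mean()),.074),len(ys))
m=((hsv[...,0]<8)|(hsv[...,0]>172))&(hsv[...,1]>120); m[:, :325]=0; m[:,380:]=0; m[:235]=0;m[270:]=0
ys,xs=np.where(m); P=np.array([atz(cam,(y,x),.0085) for y,x in zip(ys,xs)])[:,:2]; print('handle',len(P),P.mean(0),P.min(0),P.max(0)); print(cv2.fitLine(P.astype(np.float32),cv2.DIST_L2,0,.01,.01).ravel())
for row in (120,150,170,185,195,205):
  print(row,[ (atdepth(cam,(row,c),d)).round(2).tolist() for c in (210,250,290,350)])
E
```

```text
((0.5334874391555786, 0.211217001080513), (0.1451546996831894, 0.1922980397939682), 79.40020751953125) [[0.426 0.158]
 [0.615 0.122]
 [0.641 0.265]
 [0.452 0.3  ]]
yellow [1.007 0.137 0.074] 1842
handle 199 [ 0.489 -0.02 ] [ 0.48  -0.064] [0.498 0.022]
[ 0.097  0.995  0.489 -0.02 ]
120 [[0.81, 0.31, 0.08], [0.84, 0.23, 0.0], [0.84, 0.12, 0.0], [0.83, -0.03, 0.02]]
150 [[0.73, 0.31, 0.09], [0.73, 0.21, 0.1], [0.73, 0.12, 0.1], [0.73, -0.02, 0.09]]
170 [[0.7, 0.32, 0.02], [0.69, 0.22, 0.05], [0.68, 0.12, 0.09], [0.68, -0.02, 0.1]]
185 [[0.67, 0.33, 0.0], [0.67, 0.22, 0.0], [0.67, 0.12, 0.0], [0.65, -0.02, 0.07]]
195 [[0.64, 0.32, 0.03], [0.63, 0.22, 0.07], [0.64, 0.12, -0.0], [0.64, -0.03, 0.02]]
205 [[0.62, 0.32, 0.0], [0.6, 0.22, 0.07], [0.62, 0.12, -0.0], [0.61, -0.03, 0.02]]
```

>>> apply_moves:
  motion:
    - [[0.028,-0.0235,0,0,0,0],[0.028,-0.0235,0,0,0,0],[0.028,-0.0235,0,0,0,0],[0.028,-0.0235,0,0,0,0],[0.028,-0.0235,0,0,0,0],[0.028,-0.0235,0,0,0,0],[0.028,-0.0235,0,0,0,0],[0.028,-0.0235,0,0,0,0],[0.028,-0.0235,0,0,0,0],[0.028,-0.0235,0,0,0,0],[0.028,-0.0235,0,0,0,0],[0.028,-0.0235,0,0,0,0],[0.028,-0.0235,0,0,0,0],[0.028,-0.0235,0,0,0,0],[0.028,-0.0235,0,0,0,0]]

```text
t: 2.45
tcp_pos: [0.4844, -0.0584, 0.219]
orientation: [0.979, 0.203, 0.0, 0.0]
contact_force: [0.2, -0.2, 0.4]
opening: 0.0932
grip_force: 0.0
```

>>> apply_moves:
  motion:
    - [[0,0,0,0,0,-0.118],[0,0,0,0,0,-0.118],[0,0,0,0,0,-0.118],[0,0,0,0,0,-0.118],[0,0,0,0,0,-0.118],[0,0,0,0,0,-0.118],[0,0,0,0,0,-0.118],[0,0,0,0,0,-0.118],[0,0,0,0,0,-0.118],[0,0,0,0,0,0],[0,0,0,0,0,0]]

```text
t: 3.37
tcp_pos: [0.4838, -0.0602, 0.2187]
orientation: [0.743, 0.669, 0.0, 0.0]
contact_force: [-0.3, -0.3, 1.0]
opening: 0.0929
grip_force: 0.0
```

```bash
cat > w.py <<'E'
from h import *
import sys
np.set_printoptions(precision=4,suppress=True)
s=observe(); print(s['t'],s['tcp_pos'],R.from_quat(s['orientation']).as_matrix().tolist())
cam=pose('wrist'); p,d=camera('wrist'); cv2.imwrite(f'pics/{sys.argv[1]}.png',p); np.save(f'{sys.argv[1]}.npy',d)
for k in sys.argv[2:]:
    for q in search_frame('wrist',k)[:2]: print(k,q['pixel'],round(q['p'],2),atdepth(cam,q['pixel'],d))
E
python3 w.py w1 driver_red blade_tip handle_mid pry_slot belt_case
```

```text
3.3667 [ 0.4838 -0.0602  0.2187] [[0.10357607809680248, 0.9946215216155254, 0.0001574334854248116], [0.9946215338304552, -0.1035760732624683, -3.857824354296615e-05], [-2.2064409073633282e-05, 0.00016058251791554442, -0.9999999868632086]]
driver_red [166.5, 325.1] 0.68 [ 0.4946 -0.0102  0.0168]
blade_tip [166.7, 322.3] 0.92 [ 0.4917 -0.0101  0.0164]
handle_mid [169.6, 322.5] 0.75 [ 0.4916 -0.0131  0.0169]
belt_case [5.1, 375.6] 0.7 [0.5575 0.1362 0.0221]
```

View pics/w1.png

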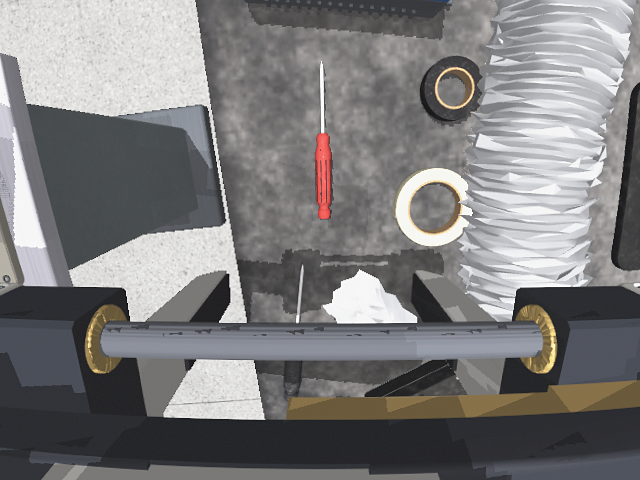

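```bash
python3 - <<'E'
from h import *
np.set_printoptions(precision=4,suppress=True)
cam=pose('wrist')
t=atz(cam,(62,321.3),.0085);a=atz(cam,(133,323),.0085);e=atz(cam,(218,324),.0085);print(t,a,e,np.linalg.norm(t-e))
u=(e-t)/np.linalg.norm(e-t);print(u, t+u*.112)
s=observe();M=R.from_quat(s['orientation']).as_matrix();print(M.T@(t+u*.112-s['tcp_pos']))
E
```

```text
[0.501  0.0932 0.0085] [0.4957 0.0239 0.0085] [ 0.4879 -0.0656  0.0085] 0.15930329660427392
[-0.0823 -0.9966  0.    ] [ 0.4917 -0.0184  0.0085]
[0.0423 0.0037 0.2101]
```

>>> apply_moves:
  motion:
    - [[0.014,0.0013,0.03,0,0,0.01],[0.014,0.0013,0.03,0,0,0.01],[0.014,0.0013,0.03,0,0,0],[0,0,0.03,0,0,0],[0,0,0.03,0,0,0],[0,0,0.025,0,0,0],[0,0,0.02,0,0,0],[0,0,0.014,0,0,0],[0,0,0.0065,0,0,0],[0,0,0,0,0,0],[0,0,0,0,0,0]]
  jaw: 118
  newtons: 60

```text
t: 4.58
tcp_pos: [0.4926, -0.0189, 0.0036]
orientation: [0.748, 0.663, 0.0, 0.0]
contact_force: [0.6, -0.2, 0.8]
opening: 0.0496
grip_force: 0.0
```

>>> apply_moves:
  motion:
    - [[0,0,0,0,0,0],[0,0,0,0,0,0],[0,0,0,0,0,0],[0,0,0,0,0,0],[0,0,0,0,0,0],[0,0,0,0,0,0],[0,0,0,0,0,0],[0,0,0,0,0,0]]
  jaw: 255
  newtons: 60

```text
t: 5.25
tcp_pos: [0.4925, -0.0189, 0.0034]
orientation: [0.748, 0.663, 0.0, 0.0]
contact_force: [-0.7, 0.0, 2.4]
opening: 0.0153
grip_force: 59.8
```

>>> apply_moves:
  motion:
    - [[0,0,-0.02,0,0,0],[0,0,-0.03,0,0,0.03],[0,0,-0.035,0,0,0.03],[0,0,-0.035,0,0,0.02],[0,0,-0.03,0,0,0],[0,0,0,0,0,0],[0,0,0,0,0,0]]

```text
t: 5.83
tcp_pos: [0.494, -0.0191, 0.1554]
orientation: [0.774, 0.633, 0.002, 0.002]
contact_force: [0.4, 0.3, -0.7]
opening: 0.0155
grip_force: 59.8
```

```bash
python3 w.py w2 driver_red blade_tip handle_mid pry_slot belt_case
```

```text
5.8333 [ 0.494  -0.0191  0.1554] [[0.1985997041940837, 0.9800693299155782, 0.00471869185817262], [0.9800806489234529, -0.19859877581122806, -0.0006692175021901334], [0.000281246877524231, 0.0047576049764040985, -0.9999886429830503]]
driver_red [248.0, 320.6] 0.69 [0.4995 0.0039 0.1697]
blade_tip [246.5, 317.6] 0.85 [0.4983 0.0047 0.1694]
handle_mid [252.8, 317.7] 0.9 [0.4978 0.0018 0.1694]
pry_slot [7.2, 286.4] 0.63 [0.5049 0.1448 0.0612]
belt_case [13.5, 306.0] 0.56 [0.5176 0.1427 0.0483]
```

View pics/w2.png

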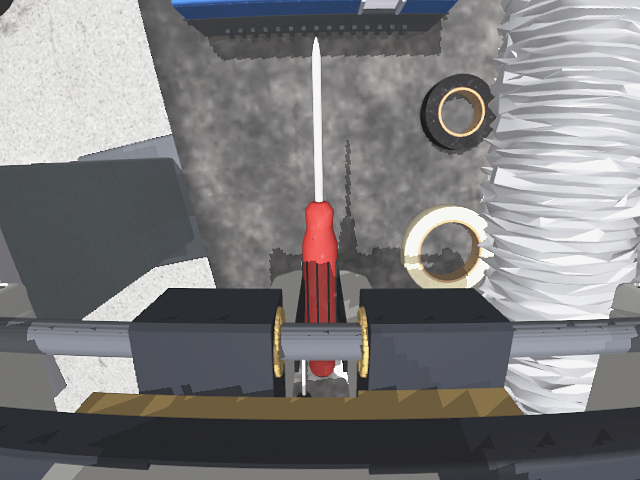

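```bash
python3 - <<'E'
from h import *
np.set_printoptions(precision=4,suppress=True)
cam=pose('wrist');d=np.load('w2.npy');p=cv2.imread('pics/w2.png')
s=observe();M=R.from_quat(s['orientation']).as_matrix()
for px in [(45,316.8),(80,317.5),(120,318),(160,318.5),(190,319)]:
    P=atdepth(cam,px,d); print(px,P,M.T@(P-s['tcp_pos']))
for px in [(1,358),(1,381),(1,405),(8,360),(8,400),(10,381),(5,340),(5,420),(12,200),(18,300)]:
    print(px,p[px],atdepth(cam,px,d),atz(cam,px,.07)[:2])
T=atz(cam,(38,317),.16);print('tip if z=.16',T)
cv2.imwrite('pics/w2c.png',cv2.resize(p[0:60,160:470],None,fx=2.5,fy=2.5,interpolation=cv2.INTER_CUBIC))
E
```

```text
(45, 316.8) [0.5125 0.0898 0.1566] [ 0.1106 -0.0007 -0.0053]
(80, 317.5) [0.5099 0.0755 0.1584] [ 0.096  -0.0004 -0.0071]
(120, 318) [0.5068 0.0592 0.1585] [ 0.0794 -0.0002 -0.0072]
(160, 318.5) [0.5036 0.0424 0.1588] [ 0.0623  0.     -0.0074]
(190, 319) [0.5011 0.0293 0.1589] [ 0.049   0.0002 -0.0076]
(1, 358) [97 63 42] [0.5484 0.1366 0.0653] [0.5476 0.1349]
(1, 381) [202 190 194] [0.573  0.1486 0.0228] [0.5622 0.1321]
(1, 405) [165 153 150] [0.5788 0.1309 0.0655] [0.5775 0.1294]
(8, 360) [127 119 118] [0.551  0.1364 0.0528] [0.5481 0.1305]
(8, 400) [127 118 116] [0.5778 0.1307 0.0546] [0.5736 0.1257]
(10, 381) [83 79 77] [0.5679 0.1365 0.0402] [0.5612 0.1267]
(5, 340) [101  64  45] [0.5372 0.139  0.0581] [0.5357 0.1347]
(5, 420) [103  66  45] [0.5911 0.1296 0.0566] [0.5867 0.1252]
(12, 200) [101  65  45] [0.4426 0.1556 0.0567] [0.4458 0.15  ]
(18, 300) [65 61 60] [0.5093 0.1439 0.0362] [0.5088 0.1321]
tip if z=.16 [0.513  0.0916 0.16  ]
```

View pics/w2c.png

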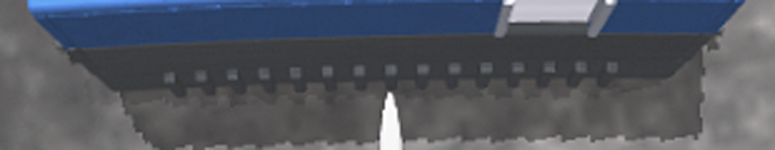

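>>> apply_moves:
  motion:
    - [[0.007,0.0132,0.02,0,0,0],[0.007,0.0132,0.02,0,0,0],[0.007,0.0132,0.02,0,0,0],[0,0,0.02,0,0,0],[0,0,0.019,0,0,0],[0,0,0,0,0,0],[0,0,0,0,0,0]]

```text
t: 6.72
tcp_pos: [0.5334, -0.0059, 0.0523]
orientation: [0.774, 0.633, -0.002, -0.002]
contact_force: [-0.3, -0.2, -0.6]
opening: 0.0153
grip_force: 59.8
```

```bash
python3 w.py w3 pry_slot
```

```text
6.7167 [ 0.5334 -0.0059  0.0523] [[0.19859796681270317, 0.9800703055418681, -0.00458734922697018], [0.9800809489701311, -0.19859780468589125, 0.0004954187646478096], [-0.0004254922657642439, -0.004594362743006245, -0.9999893553370046]]
```

View pics/w3.png

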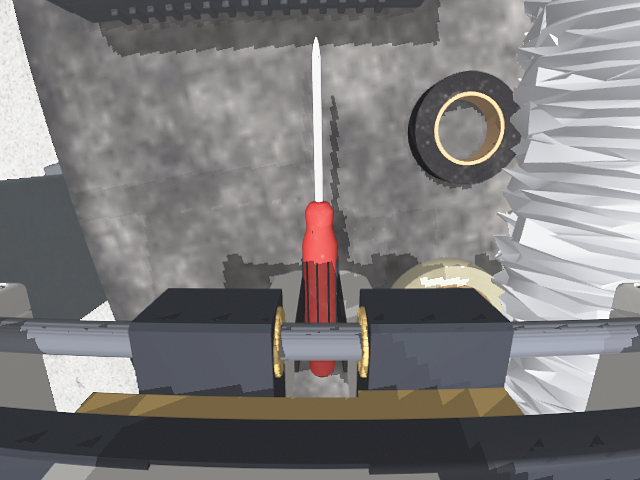

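>>> apply_moves:
  motion:
    - [[0,0.0035,-0.003,0,0,0],[0.008,0,0,0,0,0],[0.008,0,0,0,0,0],[0.008,-0.0005,0,0,0,0],[0.008,0,0,0,0,0],[0.008,-0.0005,0,0,0,0],[0.008,0,0,0,0,0],[0,0,0,0,0,0],[0,0,0,0,0,0]]

```text
t: 7.57
tcp_pos: [0.5472, 0.0411, 0.057]
orientation: [0.774, 0.633, -0.0, -0.0]
contact_force: [0.2, 0.5, 0.4]
opening: 0.0157
grip_force: 59.8
```

```bash
python3 w.py w4 driver_red; python3 - <<'E'
import cv2,numpy as np
p=cv2.imread('pics/w4.png')
print(p[30:48,300:335,2].astype(int)[::3,::2])
E
```

```text
7.5667 [0.5472 0.0411 0.057 ] [[0.19739744151143027, 0.9803235141776904, -0.0002400730004595554], [0.9803235272768996, -0.19739747696415663, -0.00013399837061199755], [-0.00017875155815036902, -0.00020889827508895135, -0.9999999622046951]]
driver_red [251.8, 320.0] 0.57 [0.5522 0.0622 0.071 ]
[[111 110 111 111 111 112 112 112 112 110 112 111 110 112 112 112 112 112]
 [111 110 111 111 110 110 110 111 112 111 111 111 112 112 111 112 111 111]
 [ 98  98  94  94  92  91  91  89  87  86  86  86  84  85  82  82  80  78]
 [109 110  84  85 102 109 108 108 109 108 108 109 108 108 107 108 108 109]
 [107 108 107 107 108 107 108 107 107 107 107 107 107 107 106 105 106 106]
 [255 255 255 255 255 255 255 255 255 255 255 255 255 255 253 252 252 252]]
```

View pics/w4.png

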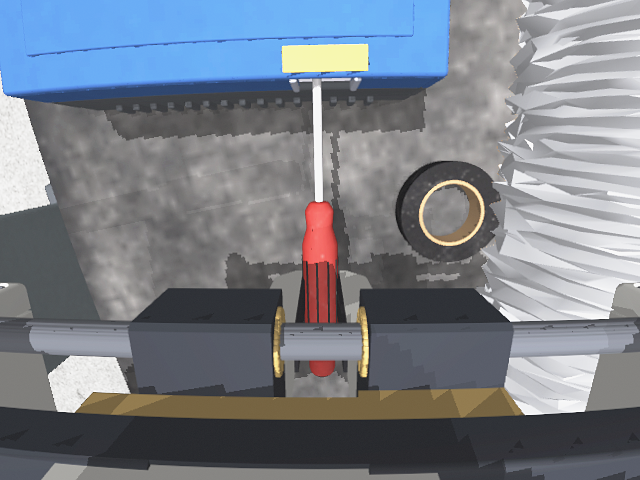

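>>> apply_moves:
  motion:
    - [[0,0,-0.003,0,0,0],[0,0,-0.003,0,0,0],[0.0013,0,-0.0062,0,0,0],[0.0014,0,-0.0062,0,0,0],[0.002,0,-0.006,0,0,0],[0.002,0,-0.006,0,0,0],[0.0025,-0.0002,-0.0058,0,0,0],[0.0026,0,-0.0058,0,0,0],[0.0032,0,-0.0056,0,0,0],[0.0032,-0.0002,-0.0055,0,0,0],[0.0037,0,-0.0052,0,0,0],[0.0037,-0.0002,-0.0052,0,0,0],[0,0,0,0,0,0],[0,0,0,0,0,0]]

```text
t: 8.83
tcp_pos: [0.552, 0.0661, 0.121]
orientation: [0.774, 0.633, 0.0, 0.0]
contact_force: [-0.7, -0.6, -0.3]
opening: 0.0156
grip_force: 59.8
```

```bash
python3 w.py w5 driver_red belt_case
```

```text
8.8333 [0.552  0.0661 0.121 ] [[0.19809697483005612, 0.9801821749912413, 0.0007017069329985475], [0.9801823527987333, -0.19809718622668043, 0.00024509388271606847], [0.0003792428240204502, 0.0006392483958462937, -0.9999997237681464]]
driver_red [253.1, 319.8] 0.78 [0.5567 0.0862 0.1335]
belt_case [65.7, 225.4] 0.67 [0.5359 0.1708 0.1402]
```

View pics/w5.png

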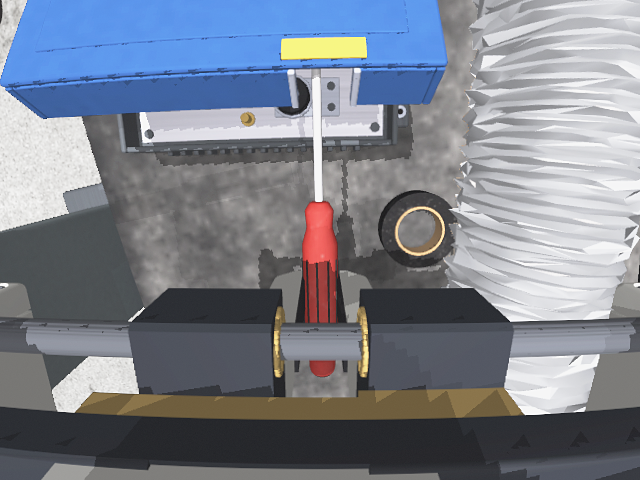

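>>> apply_moves:
  motion:
    - [[0.0042,0,-0.0048,0,0,0],[0.0042,-0.0002,-0.0048,0,0,0],[0.0065,-0.0001,-0.0056,0,0,0],[0.0065,-0.0002,-0.0055,0,0,0],[0.0065,-0.0001,-0.0055,0,0,0],[0.0074,-0.0002,-0.0042,0,0,0],[0.0074,-0.0001,-0.0041,0,0,0],[0.0075,-0.0002,-0.004,0,0,0],[0.0081,-0.0002,-0.0028,0,0,0],[0.0081,-0.0002,-0.0026,0,0,0],[0.0081,-0.0002,-0.0023,0,0,0],[0.0085,-0.0002,-0.0012,0,0,0],[0.0085,-0.0002,-0.001,0,0,0],[0.0085,-0.0002,-0.0006,0,0,0],[0,0,0,0,0,0]]

```text
t: 10.23
tcp_pos: [0.5695, 0.1659, 0.1697]
orientation: [0.774, 0.633, 0.0, -0.0]
contact_force: [-0.4, 0.5, 0.4]
opening: 0.0158
grip_force: 59.8
```

>>> apply_moves:
  motion:
    - [[0.0085,-0.0002,0.0005,0,0,0],[0.0085,-0.0002,0.0008,0,0,0],[0.0085,-0.0002,0.0011,0,0,0],[0.0081,-0.0002,0.0023,0,0,0],[0.0081,-0.0002,0.0025,0,0,0],[0.0081,-0.0002,0.0027,0,0,0],[0.0058,0,0.0027,0,0,0],[0.0058,0,0.0028,0,0,0],[0,0,0,0,0,0]]

```text
t: 10.98
tcp_pos: [0.58, 0.2256, 0.1532]
orientation: [0.774, 0.633, -0.0, -0.0]
contact_force: [0.4, -0.0, -0.2]
opening: 0.0162
grip_force: 59.8
```

```bash
python3 w.py w6 driver_red; python3 - <<'E'
from h import *
cam=pose('top');p,d=camera('top')
hsv=cv2.cvtColor(p,cv2.COLOR_BGR2HSV); m=cv2.inRange(hsv,(100,120,60),(125,255,255)); m[:150]=0;m[300:]=0;m[:,330:]=0
w=cv2.imread('pics/w6.png'); cv2.imwrite('pics/c6.png',np.hstack([w[::1,:400],cv2.resize(p[150:310,130:330],(400,480))[:, :400]]))
ys,xs=np.where(m>0);Q=np.array([atdepth(cam,(y,x),d) for y,x in zip(ys,xs)])
C=np.array([.5321,.2107]);yc=(Q[:,:2]-C)@np.array([.177,.984])
k=(abs(yc)<.25)&(Q[:,2]>.03)
for z in np.arange(.03,.24,.02):
    j=k&(abs(Q[:,2]-z)<.01); print(round(z,2),j.sum(),np.median(yc[j]) if j.any() else '')
E
```

```text
10.9833 [0.58   0.2256 0.1532] [[0.19790275838432542, 0.9802208978506004, -0.001220508434131485], [0.9802216407127653, -0.1979028333525305, 6.024462278710746e-05], [-0.00018248903900623214, -0.0012082913568355245, -0.9999992533645949]]
driver_red [250.6, 320.6] 0.68 [0.5853 0.2469 0.1662]
0.03 0 
0.05 328 0.087970939979317
0.07 126 0.1073503006780133
0.09 154 0.114097623470484
0.11 68 0.12006749347054796
0.13 37 0.1282660996424915
0.15 6 0.13475886241028062
0.17 6 0.14448273620837276
0.19 7 0.12219651950225581
0.21 0 
0.23 0
```

View pics/c6.png

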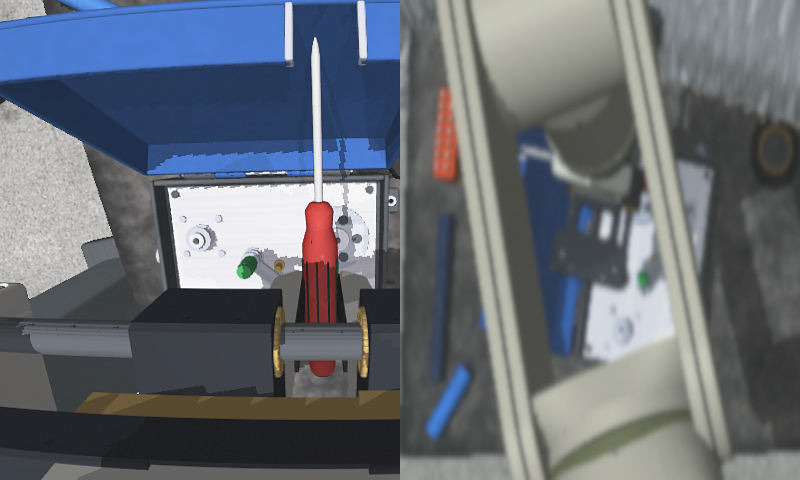

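>>> apply_moves:
  motion:
    - [[-0.015,-0.002,0,0,0,0],[-0.026,-0.004,0,0,0,0],[-0.032,-0.005,0,0,0,0],[-0.035,-0.0055,0,0,0,0],[-0.035,-0.0055,0,0,0,0],[-0.035,-0.0055,0,0,0,0],[-0.032,-0.005,0,0,0,0],[-0.026,-0.0045,0,0,0,0],[-0.0227,-0.0036,0,0,0,0],[0,0,0.02,0,0,0],[0,0,0.03,0,0,0],[0,0,0.03,0,0,0],[0,0,0.025,0,0,0],[0,0,0.015,0,0,0],[0,0,0,0,0,0],[0,0,0,0,0,0]]

```text
t: 12.47
tcp_pos: [0.4885, -0.0212, 0.034]
orientation: [0.774, 0.633, -0.001, -0.001]
contact_force: [-0.0, -0.1, 0.4]
opening: 0.0154
grip_force: 59.8
```

>>> apply_moves:
  motion:
    - [[0,0,0.01,0,0,0],[0,0,0.008,0,0,0],[0,0,0.006,0,0,0],[0,0,0.004,0,0,0],[0,0,0.002,0,0,0],[0,0,0,0,0,0],[0,0,0,0,0,0],[0,0,0,0,0,0]]

```text
t: 13.13
tcp_pos: [0.4895, -0.021, 0.0045]
orientation: [0.774, 0.633, 0.0, 0.0]
contact_force: [-0.3, -0.1, -0.1]
opening: 0.0154
grip_force: 59.8
```

>>> apply_moves:
  motion:
    - [[0,0,0.0008,0,0,0],[0,0,0,0,0,0],[0,0,0,0,0,0],[0,0,0,0,0,0]]

```text
t: 13.47
tcp_pos: [0.4893, -0.021, 0.0035]
orientation: [0.774, 0.633, 0.0, 0.0]
contact_force: [-0.1, 0.6, -1.2]
opening: 0.0157
grip_force: 59.8
```

>>> apply_moves:
  motion:
    - [[0,0,0,0,0,0],[0,0,0,0,0,0],[0,0,0,0,0,0],[0,0,0,0,0,0],[0,0,0,0,0,0],[0,0,0,0,0,0],[0,0,-0.01,0,0,0],[0,0,-0.02,0,0,0],[0,0,-0.03,0,0,0],[0,0,-0.04,0,0,0],[0,0,-0.04,0,0,0],[0,0,0,0,0,0],[0,0,0,0,0,0]]
  jaw: 125
  newtons: 30

```text
t: 14.55
tcp_pos: [0.4918, -0.0213, 0.1477]
orientation: [0.774, 0.633, 0.003, 0.003]
contact_force: [0.2, 0.3, -0.3]
opening: 0.0473
grip_force: 0.0
```

```bash
python3 w.py w7 driver_red blade_tip handle_mid post_top; python3 - <<'E'
from h import *
p=cv2.imread('pics/w7.png');h=cv2.cvtColor(p,cv2.COLOR_BGR2HSV)
cam=pose('wrist')
m=((h[...,0]<8)|(h[...,0]>172))&(h[...,1]>120);m[300:]=0;ys,xs=np.where(m);print('red',ys.mean(),xs.mean(),ys.min(),ys.max(),atz(cam,(ys.mean(),xs.mean()),.0085))
E
```

```text
14.55 [ 0.4918 -0.0213  0.1477] [[0.19863870952629567, 0.9800445420383862, 0.0074403426330560355], [0.9800726915111794, -0.1986362749999059, -0.0010721978333030186], [0.0004271203108392363, 0.007505056624108808, -0.9999717454474943]]
driver_red [218.1, 315.4] 0.7 [ 0.4914 -0.0107  0.0189]
driver_red [378.5, 303.6] 0.18 [ 0.4464 -0.1698  0.0115]
blade_tip [216.7, 314.9] 0.65 [ 0.4912 -0.0098  0.0168]
handle_mid [218.9, 311.7] 0.61 [ 0.488  -0.0111  0.0165]
red 227.15849563465412 316.30624580255204 179 278 [ 0.48510209 -0.01878051  0.0085    ]
```

>>> apply_moves:
  motion:
    - [[0.025,-0.004,0,0,0,0],[0.03,-0.005,0,0,0,0],[0.035,-0.006,0,0,0,0],[0.03,-0.005,0,0,0,0],[0.025,-0.004,0,0,0,0],[0,0,0,0,0,0],[0,0,0,0,0,0]]

```text
t: 15.38
tcp_pos: [0.4935, 0.1268, 0.142]
orientation: [0.773, 0.634, -0.001, -0.001]
contact_force: [-0.8, -0.5, -0.7]
opening: 0.0473
grip_force: 0.0
```

```bash
python3 w.py w8 post_top tension_arm; python3 - <<'E'
from h import *
np.set_printoptions(precision=4,suppress=True)
p=cv2.imread('pics/w8.png');h=cv2.cvtColor(p,cv2.COLOR_BGR2HSV);d=np.load('w8.npy')
cam=pose('wrist');m=cv2.inRange(h,(45,80,30),(85,255,255))
n,l,s,c=cv2.connectedComponentsWithStats(m)
for i in range(1,n):
    if s[i,4]>60:
        ys,xs=np.where(l==i);Q=np.array([atdepth(cam,(y,x),d) for y,x in zip(ys,xs)])
        print(s[i],c[i]); k=Q[:,2]>.065; print(k.sum(),Q[k].mean(0),Q[k].min(0),Q[k].max(0))
E
```

```text
15.3833 [0.4935 0.1268 0.142 ] [[0.19595173950823977, 0.9806101081305124, -0.0025945357889182413], [0.980612973244363, -0.19595378613448752, -0.0005571394888285147], [-0.0010547457254838672, -0.002435063002175346, -0.9999964789836163]]
post_top [149.5, 371.0] 0.68 [0.5443 0.1855 0.041 ]
tension_arm [149.4, 369.8] 0.73 [0.5435 0.1857 0.0403]
tension_arm [4.3, 336.2] 0.43 [0.5366 0.2851 0.0496]
[321 104  19  22 305] [329.9934 114.6557]
273 [0.5191 0.2117 0.0693] [0.5083 0.1894 0.0651] [0.525  0.218  0.3086]
```

View pics/w8.png

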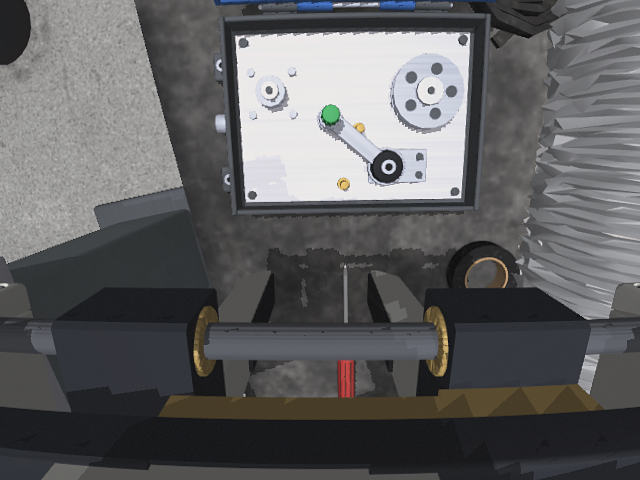

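>>> apply_moves:
  motion:
    - [[0.02,0.0013,0,0,0,0],[0.025,0.0014,0,0,0,0],[0.025,0.0013,0,0,0,0],[0.0184,0.0013,0,0,0,0],[0,0,0.02,0,0,0],[0,0,0.025,0,0,0],[0,0,0.023,0,0,0],[0,0,0.015,0,0,0],[0,0,0.005,0,0,0],[0,0,0,0,0,0],[0,0,0,0,0,0]]

```text
t: 16.45
tcp_pos: [0.5177, 0.2108, 0.056]
orientation: [0.775, 0.633, 0.0, 0.0]
contact_force: [0.5, -0.9, 0.3]
opening: 0.0473
grip_force: 0.0
```

```bash
python3 - <<'E'
from h import *
np.set_printoptions(precision=4,suppress=True)
s=observe();print(s['tcp_pos'],s['contact_force'])
cam=pose('wrist');p,d=camera('wrist');h=cv2.cvtColor(p,cv2.COLOR_BGR2HSV);m=cv2.inRange(h,(45,80,30),(85,255,255))
ys,xs=np.where(m>0);print(len(ys),ys.min(),ys.max(),xs.min(),xs.max())
if len(ys): print(atz(cam,(ys.mean(),xs.mean()),.068))
E
```

```text
[0.5177 0.2108 0.056 ] [ 0.5129 -0.8886  0.2892]
815 260 298 305 331
[0.5193 0.2184 0.068 ]
```

>>> apply_moves:
  motion:
    - [[0.002,0,0.004,0,0,0],[0,0,0,0,0,0],[0,0,0,0,0,0]]

```text
t: 16.75
tcp_pos: [0.518, 0.2137, 0.0521]
orientation: [0.774, 0.633, 0.0, 0.0]
contact_force: [-0.3, 0.2, -0.1]
opening: 0.0472
grip_force: 0.0
```

>>> apply_moves:
  motion:
    - [[0,0,0,0,0,0],[0,0,0,0,0,0],[0,0,0,0,0,0],[0,0,0,0,0,0],[0,0,0,0,0,0],[0,0,0,0,0,0],[0,0,0,0,0,0],[0,0,0,0,0,0]]
  jaw: 255
  newtons: 50

```text
t: 17.42
tcp_pos: [0.5173, 0.2135, 0.0514]
orientation: [0.774, 0.633, -0.0, -0.0]
contact_force: [-1.9, -0.5, 1.6]
opening: 0.0107
grip_force: 50.0
```

>>> apply_moves:
  motion:
    - [[-0.0032,-0.00235,0,0,0,-0.0708],[-0.0032,-0.00235,0,0,0,-0.0708],[-0.0032,-0.00235,0,0,0,-0.0708],[-0.0032,-0.00235,0,0,0,-0.0708],[-0.0032,-0.00235,0,0,0,-0.0708],[-0.0032,-0.00235,0,0,0,-0.0708],[0,0,0,0,0,0],[0,0,0,0,0,0]]

```text
t: 18.08
tcp_pos: [0.5038, 0.1952, 0.0515]
orientation: [0.624, 0.781, 0.001, 0.0]
contact_force: [3.2, 3.5, -3.8]
opening: 0.0106
grip_force: 50.0
```

>>> apply_moves:
  motion:
    - [[-0.0032,-0.00235,0,0,0,-0.0708],[-0.0032,-0.00235,0,0,0,-0.0708],[-0.0032,-0.00235,0,0,0,-0.0708],[-0.0032,-0.00235,0,0,0,-0.0708],[-0.0032,-0.00235,0,0,0,-0.0708],[-0.0032,-0.00235,0,0,0,-0.0708],[0,0,0,0,0,0],[0,0,0,0,0,0],[0,0,0,0,0,0]]

```text
t: 18.83
tcp_pos: [0.4988, 0.1728, 0.0515]
orientation: [0.446, 0.895, 0.001, 0.001]
contact_force: [5.1, 6.4, -5.8]
opening: 0.0112
grip_force: 50.0
```

```bash
python3 w.py w9 post_top; python3 - <<'E'
from h import *
s=observe();print(s['contact_force'])
t,d=camera('top');w=cv2.imread('pics/w9.png')
cv2.imwrite('pics/c9.png',np.hstack([w[:,:400],cv2.resize(t[180:300,200:300],(400,480),interpolation=cv2.INTER_CUBIC)]))
E
```

```text
18.8333 [0.4988 0.1728 0.0515] [[-0.6025792143077738, 0.798056044742863, 0.0021999849099050245], [0.7980590559637254, 0.6025762748962263, 0.0018910649050894331], [0.0001835170666692307, 0.0028952342850470402, -0.9999957919611068]]
post_top [277.6, 320.3] 0.67 [0.4944 0.178  0.0595]
[ 4.70721114  6.42162104 -6.32705958]
```

>>> apply_moves:
  motion:
    - [[-0.0012,-0.0009,0,0,0,0],[-0.0012,-0.0009,0,0,0,0],[0,0,0,0,0,0],[0,0,0,0,0,0],[0,0,0,0,0,0],[0,0,0,0,0,0]]

```text
t: 19.48
tcp_pos: [0.4988, 0.1719, 0.0516]
orientation: [0.446, 0.895, 0.003, 0.0]
contact_force: [5.9, 16.9, -8.7]
opening: 0.0107
grip_force: 50.0
```

```bash
python3 - <<'E'
from h import *
w,_=camera('wrist');t,d=camera('top')
cv2.imwrite('pics/c9.png',np.hstack([w[:,100:500],cv2.resize(t[170:290,190:390],(400,240),interpolation=cv2.INTER_CUBIC).repeat(2,0)]))
print(observe()['contact_force'])
E
```

```text
[ 6.20557105 16.6855285  -9.47813546]
```

View pics/c9.png

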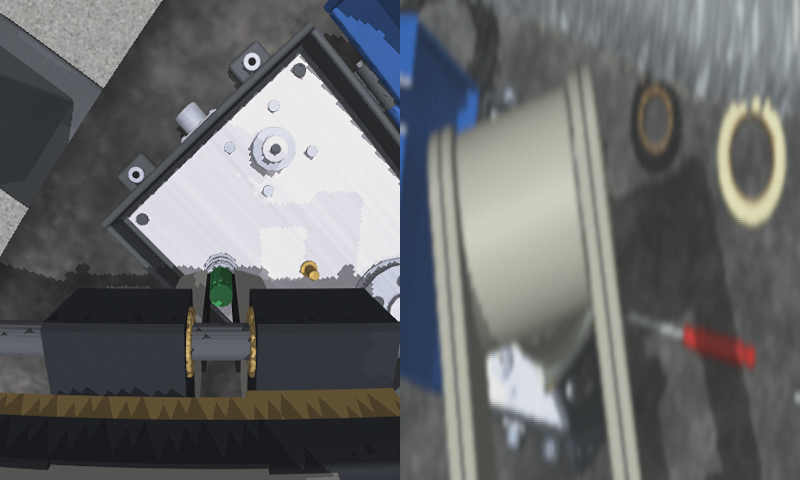

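The left half shows the green post gripped at about (290, 220). The right half shows the cover open and the red driver lying on the bench at about (345, 720). The push force has risen against the stop, so I'm handing in.

```bash
python3 -c "
from bench import *
print(sign_off())"
```

```text
the job is handed in; nothing more can be done
None
```

I handed the job in with the cover levered right over to its open stop, the red screwdriver lying on the bench, and the gripper holding the tensioner arm at its stop with a 50 N grip; I did not see the judge's verdict.

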